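# Find and seat the rocking incubator cover

## Task

One of the four black covers on the small white incubator is not snapped in: it looks like the others but rocks when pressed near an edge. With your fingertips press covers near an edge until you find the one that rocks, then press that one down in its middle until it snaps fully home and sits firm and level. Press only: do not grip, lift or shift any cover, and leave the bottles and the marker pen where they are.

Things in the scene. Friction and masses are not known exactly. Their poses are not given: they have to be found in the camera images.
- cover_1: the far left of four identical square black covers on the incubator, seen from the robot (68 x 68 mm, a grey dot 12 mm across in the middle of the flat top). Origin in the middle of the plate's underside; the top is 8 mm above it, about 60 mm above the bench. z up; x and y along the sides. A plug below keeps it in its well, with 2 mm of play; the covers stand in a square, 88 mm from middle to middle
- cover_2: the far right of four identical square black covers on the incubator, seen from the robot (68 x 68 mm, a grey dot 12 mm across in the middle of the flat top). Origin in the middle of the plate's underside; the top is 8 mm above it, about 60 mm above the bench. z up; x and y along the sides. A plug below keeps it in its well, with 2 mm of play; the covers stand in a square, 88 mm from middle to middle
- cover_3: the near left of four identical square black covers on the incubator, seen from the robot (68 x 68 mm, a grey dot 12 mm across in the middle of the flat top). Origin in the middle of the plate's underside; the top is 8 mm above it, about 60 mm above the bench. z up; x and y along the sides. A plug below keeps it in its well, with 2 mm of play; the covers stand in a square, 88 mm from middle to middle
- cover_4: the near right of four identical square black covers on the incubator, seen from the robot (68 x 68 mm, a grey dot 12 mm across in the middle of the flat top). Origin in the middle of the plate's underside; the top is 8 mm above it, about 60 mm above the bench. z up; x and y along the sides. A plug below keeps it in its well, with 2 mm of play; the covers stand in a square, 88 mm from middle to middle
- snap (a joint): catch under the one loose cover (does not tell which): how far it is pushed in, 0 = out, 0.004 m = home (cover then rests on its well all round, 4 mm lower). A push of 11 N or more in the middle of the cover drives it in and it stays; a push near the edge does not. The sound covers are rigid
- incubator: white incubator block that carries the covers, fixed, 200 x 190 x 30 mm; origin in the middle of its underside, x away from its front panel. The loose cover starts level and as high as the sound ones, balanced on its catch (10 mm square, under its middle): a light press over 10 mm from the middle rocks it by about 0.15 rad; released, it falls back level
- microscope: beige and black microscope, fixed straight ahead of the robot, right of the incubator: about 250 mm deep, 150 mm wide and 440 mm high, its eyepieces reaching towards the robot; origin at the middle of its foot. Pass over it or round its front
- dark_bottle: dark purple bottle with a black cap, 38 mm across, 85 mm high, loose, left of the incubator; origin at the middle of its foot
- dropper_bottle: light blue dropper bottle with a red cap, 31 mm across, 78 mm high, loose, behind the incubator; origin at the middle of its foot
- marker: red and white marker pen, 135 mm long and 16 mm thick, lying loose in front of the incubator; origin at the middle of its underside
Things that resemble listed ones, but are neither listed nor needed, are in the scene too. What is shaped like the cover_1 but green or purple is not meant.

How it is judged:
On the way, in this order (a step that is already met when the one before it is completed fails the run):
1. the loose cover is made to rock by a press near its edge (tilted more than 0.06 rad, the fingers on it) (((angle between cover_1's own z axis and vertical above 0.06 rad and contact force between the fingers and cover_1 above 0.1 N) or (angle between cover_2's own z axis and vertical above 0.06 rad and contact force between the fingers and cover_2 above 0.1 N) or (angle between cover_3's own z axis and vertical above 0.06 rad and contact force between the fingers and cover_3 above 0.1 N) or (angle between cover_4's own z axis and vertical above 0.06 rad and contact force between the fingers and cover_4 above 0.1 N))), for 0.05 s.
2. the loose cover is pressed home (value of joint snap above 0.0033 m), for 0.1 s.
At the end, for the whole second after the job is handed in: The catch of the loose cover is pushed in by at least 3.3 mm of its 4 mm, all four covers are level within 0.03 rad, at rest and within 10 mm of where they began, and the bottles and the marker are within 20 mm of where they stood (value of joint snap above 0.0033 m and angle between each of cover_1, cover_2, cover_3, cover_4's own z axis and vertical below 0.03 rad and distance of each of cover_1, cover_2, cover_3, cover_4 from where it was at the start of the episode below 0.01 m and linear speed of each of cover_1, cover_2, cover_3, cover_4 below 0.01 m/s and distance of each of dark_bottle, dropper_bottle, marker from where it was at the start of the episode below 0.02 m); the robot touches nothing.
It fails at once if a cover is lifted or shifted out of its well (more than 12 mm) (distance of any of cover_1, cover_2, cover_3, cover_4 from where it was at the start of the episode above 0.012 m).
It fails at once if a bottle or the marker is lifted, carried or shoved away (more than 20 mm), or a bottle is tipped (distance of any of dark_bottle, dropper_bottle, marker from where it was at the start of the episode above 0.02 m or angle between any of dark_bottle, dropper_bottle's own z axis and vertical above 0.4 rad).
It also fails if it takes over 58 s, if anything falls off the work surface, if the arm or the gripper's body presses on something with over 40 N, if the wrist force passes 120 N, or if a joint passes its speed limit or range.

## Robot

A 6-joint arm with a two-finger parallel gripper is mounted at the origin on a cart in front of the work surface, level with it; the furniture and walls round the work are solid. World frame = base frame: x ahead of the robot, y to its left, z up, the work surface at z = 0. Lengths are in m, angles in rad, forces in N, time in s.
With the tool pointing down it reaches from about 0.25 to 0.725 m from the base axis. Payload 4 kg.
Tool frame: the origin (TCP) lies on the centre line of the jaws, within the pads' length; the fingertips stand 22 mm ahead of it and the grasp point (between the pads) lies 3 mm ahead of it; z points along the fingers, y is the line along which they close (so a half turn about z gives the same grasp; the last joint's range is limited). The gripper opens to 85 mm and grips with 20 to 120 N. Pads are 22 mm wide; open, the fingers measure 114 mm over their backs; the gripper's body (76 mm by 85 mm) begins 54 mm behind the grasp point. The pads swing forward as they close: fully open they stand 13 mm farther back than shut.
Start: joints at [1.284, 0.241, 0.005, 1.335, 0, 1.571], TCP at [0.141, 0.48, 0.253] pointing down, gripper open.
Joint ranges: [-2.72, 2.72], [-1.05, 1.87], [-1.09, 1.28], [-1.99, 2.15], [-1.42, 1.44], [-3.14, 3.14]. Speed limits (rad/s): [2.79, 2.79, 3.14, 3.14, 3.14, 3.14].

## Interface

Orientations are given as a unit quaternion [x, y, z, w].
In Python, from workcell import bot gives the robot as it stands.
- The arm moves only by the shell command python3 -m inch 'ROWS'. ROWS is JSON, one flat list of numbers, 7 for each row, row after row: the shift along the world's x, y, z in mm, then the turn, a rotation vector about the world's x, y, z in rad, then the opening in per cent of the stroke, from 0 (shut) to 100 (fully open). A call has 1 to 8 rows; each row is the pose to reach, as a shift and turn from the pose commanded when the call began; what a row does not reach only later rows make up. A row lasts 1/12 s, in which the tool goes at most 41.7 mm and 7.16 degrees, less where a joint would pass 70% of its speed; a pose out of reach is approached as far as the arm can. A call with a gripper value outside its range is refused whole. The fingers move at their own pace and stop on an object; the grip force is fixed at half the most. Time passes only in rows, so rows that repeat a pose let the fingers close. It gives the time, the measured TCP pose, the force, the opening and the grip force at its end, in the units of the state.
- bot.get_obs(): the state, without advancing time (a new reading comes with each control period).
- bot.camera(name): name is "scene" or "top" or "wrist"; returns the picture (480x640x3 uint8, blue, green, red); there is no depth.
- bot.camera_info(name): a dict with "intrinsics" (3x3 intrinsics, pixels), "distortion" ([k1, k2, p1, p2, k3] as OpenCV has them; the pictures are not rectified), "camera_from_world" (4x4, takes a point from world to camera coordinates); the wrist camera has in their place "hand_eye" (4x4, takes a point from camera to tool coordinates, whose origin is the TCP and whose axes are the flange's). Camera axes: x right, y down, z forward; pixel columns grow to the right and rows downward; lengths in m; the calibration is good to about 2 mm. A picture is of the moment at which its call begins: read the wrist's pose just before it. camera_info takes no time and is no camera call.
- bot.job_done(): hands the job in; it is judged then, once.
Trained networks look in the newest picture that a camera, given by its name, has taken for a name from the list of things; names that differ only in an ending like _2 or _b are one class to them, and where a whole thing is asked for, a point or a joint stands for the part that bears it (a point fixed in the world has none). Each returns a list of dicts, best first, with "confidence" (0 to 1); they miss things now and then, are a little off and sometimes report something else, mostly with a low value. They report only what shows in the picture. A call takes as long as a camera call. They do not tell look-alikes from the thing itself.
- bot.silhouettes(camera, target): "mask" (480x640 bool, what is visible of it) and "uv" ([column, row] in pixels, amid what is visible of it).
- bot.spot_point(camera, target): "uv" ([column, row] in pixels: a listed point, or the origin of a listed thing).
The state is a dict: "clock": time; "joint_pos": joint angles; "joint_vel": joint speeds; "tau": joint torques, N m; "eef_pos": TCP position; "tool_rot": TCP orientation; "ft_force": force on the tool from outside, world axes, zero at the start; "ft_torque": the same for the moment, N m; "grip_width": finger opening in m; "grasp_force": force on a finger pad.
Only numpy, scipy, OpenCV 4.12 (cv2) and the standard library are available. Lean on these libraries where they do the work, as an engineer would, in place of code of your own. Each camera call takes 0.05 s, during which the arm holds its last target. There are 200 camera calls.

## Working session

There is one attempt and no reset: what is moved stays moved. The work goes in short steps, Python scripts to look and compute and a shell command to move; the robot and the scene stay as the last step left them, time stands still between calls to the robot, and variables do not carry over. Pictures are saved under pics/ and viewed, at most 10 in all, crops included, and the job is handed in when it is done.

```bash
mkdir -p pics; cat > h.py <<'E'
import numpy as np, cv2
from workcell import bot
def world(cam,uv,z):
    i=bot.camera_info(cam);K=np.array(i["intrinsics"]);D=np.array(i["distortion"])
    p=cv2.undistortPoints(np.array(uv,float).reshape(-1,1,2),K,D).reshape(-1,2)
    T=np.linalg.inv(np.array(i["camera_from_world"]))
    d=np.c_[p,np.ones(len(p))]@T[:3,:3].T;o=T[:3,3]
    return o+d*((z-o[2])/d[:,2])[:,None]
E
python3 - <<'E'
from h import *
for c in("top","scene"):
    cv2.imwrite(f"pics/{c}1.png",bot.camera(c))
    for t in("cover_1","microscope","marker","dark_bottle","dropper_bottle"):
        for r in bot.silhouettes(c,t):
            z=.06 if t=="cover_1" else 0.
            print(c,t,round(r["confidence"],2),np.round(r["uv"]),world(c,r["uv"],z).round(3),r["mask"].sum())
o=bot.get_obs();print(o["eef_pos"],o["tool_rot"],o["ft_force"],o["clock"])
E
```

```text
top cover_1 0.97 [263. 234.] [[0.522 0.38  0.06 ]] 975
top cover_1 0.96 [304. 269.] [[0.441 0.289 0.06 ]] 943
top cover_1 0.9 [302. 236.] [[0.516 0.292 0.06 ]] 916
top cover_1 0.73 [201. 301.] [[0.373 0.52  0.06 ]] 894
top cover_1 0.67 [261. 275.] [[0.429 0.385 0.06 ]] 962
top cover_1 0.59 [360. 282.] [[0.411 0.163 0.06 ]] 845
top cover_1 0.55 [316. 179.] [[0.648 0.258 0.06 ]] 748
top marker 0.56 [289. 311.] [[0.347 0.326 0.   ]] 366
top dark_bottle 0.87 [221. 254.] [[0.484 0.486 0.   ]] 298
top dropper_bottle 0.75 [280. 204.] [[0.603 0.347 0.   ]] 156
scene cover_1 0.86 [277. 253.] [[0.419 0.28  0.06 ]] 1279
scene cover_1 0.86 [388. 230.] [[0.615 0.212 0.06 ]] 940
scene cover_1 0.85 [315. 321.] [[0.378 0.12  0.06 ]] 1679
scene cover_1 0.84 [320. 235.] [[0.508 0.274 0.06 ]] 1187
scene cover_1 0.64 [186. 214.] [[0.346 0.469 0.06 ]] 912
scene cover_1 0.59 [290. 206.] [[0.514 0.375 0.06 ]] 1089
scene cover_1 0.56 [250. 225.] [[0.423 0.373 0.06 ]] 1113
scene marker 0.58 [230. 282.] [[0.346 0.323 0.   ]] 525
scene dark_bottle 0.63 [244. 194.] [[ 0.507  0.532 -0.   ]] 628
scene dropper_bottle 0.72 [335. 209.] [[0.629 0.378 0.   ]] 384
[0.1414485  0.47960317 0.25336229] [1.42891035e-01 9.89738423e-01 7.31143332e-05 1.49193353e-05] [ 0.32287482 -0.49203179  0.25410409] 0.6
```

View pics/top1.png

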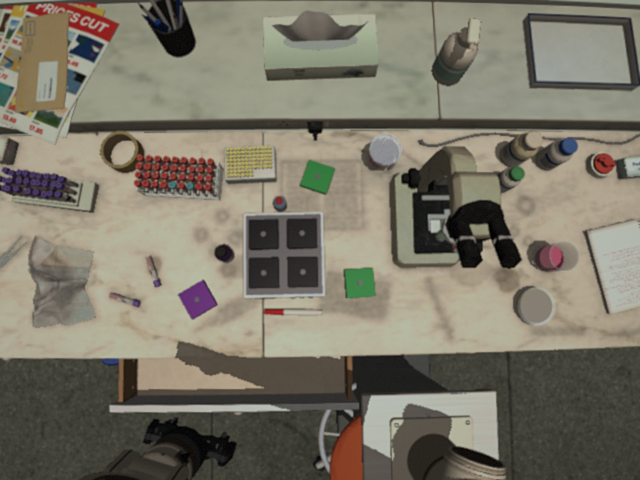

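```bash
python3 - <<'E'
from h import *
im=bot.camera("top")
cv2.imwrite("pics/topc.png",cv2.resize(im[180:340,180:400],None,fx=3.6,fy=3.6,interpolation=cv2.INTER_CUBIC))
for r in bot.silhouettes("top","cover_1"):
    c,_=cv2.findContours(r["mask"].astype(np.uint8),cv2.RETR_EXTERNAL,cv2.CHAIN_APPROX_NONE)
    b=cv2.boxPoints(cv2.minAreaRect(max(c,key=len)));w=world("top",b,.06)[:,:2]
    e=w[1]-w[0];print(np.round(r["uv"]),w.mean(0).round(3),"sides",np.linalg.norm(np.diff(w,axis=0),axis=1)[:2].round(3),"ang",np.degrees(np.arctan2(e[1],e[0])).round(0)%90)
E
```

```text
[263. 236.] [0.523 0.381] sides [0.068 0.066] ang 89.0
[319. 178.] [0.653 0.258] sides [0.067 0.066] ang 71.0
[200. 302.] [0.376 0.528] sides [0.067 0.067] ang 28.0
[360. 282.] [0.41  0.166] sides [0.065 0.066] ang 5.0
[262. 274.] [0.437 0.381] sides [0.068 0.07 ] ang 89.0
[299. 234.] [0.523 0.294] sides [0.071 0.069] ang 89.0
[303. 271.] [0.436 0.293] sides [0.069 0.068] ang 2.0
```

The picture shows the incubator at pixels (245–325, 213–297). The four black covers are at about (263,235), (301,235), (262,272) and (302,272). Green and purple decoys lie outside it, and the marker is in front at row 312. The measured spacing of 87 mm fits the given 88. I'll press each cover on its side towards the robot (-x) with the fingers shut, starting with cover_3.

```bash
python3 -m inch '[35,-12,0,0,0,0.05,0, 70,-25,0,0,0,0.1,0, 105,-38,0,0,0,0.15,0, 140,-50,0,0,0,0.2,0, 175,-63,0,0,0,0.286,0, 210,-76,0,0,0,0.286,0, 245,-88,-20,0,0,0.286,0, 271,-99,-40,0,0,0.286,0]'
python3 -m inch '[0,0,-35,0,0,0,0, 0,0,-70,0,0,0,0, 0,0,-93,0,0,0,0, 0,0,-103,0,0,0,0, 0,0,-103,0,0,0,0]'; python3 - <<'E'
from h import *
o=bot.get_obs();print(o["eef_pos"],o["tool_rot"],o["ft_force"],o["grip_width"])
cv2.imwrite("pics/w1.png",bot.camera("wrist"))
E
```

```text
clock: 1.37
eef_pos: [0.416, 0.3804, 0.2144]
tool_rot: [0.001, 1.0, 0.002, 0.002]
ft_force: [0.2, 0.8, 0.5]
grip_width: 0.0006
grasp_force: 0.0
clock: 1.78
eef_pos: [0.411, 0.3791, 0.1075]
tool_rot: [0.0, 1.0, -0.002, -0.002]
ft_force: [-0.8, -0.7, 0.6]
grip_width: 0.0
grasp_force: 0.0
[0.41095384 0.3791278  0.10752084] [ 4.76684030e-04  9.99995415e-01 -2.01829454e-03 -2.20660891e-03] [-0.77025564 -0.66638996  0.58787013] 1.1244358772705857e-06
```

View pics/w1.png

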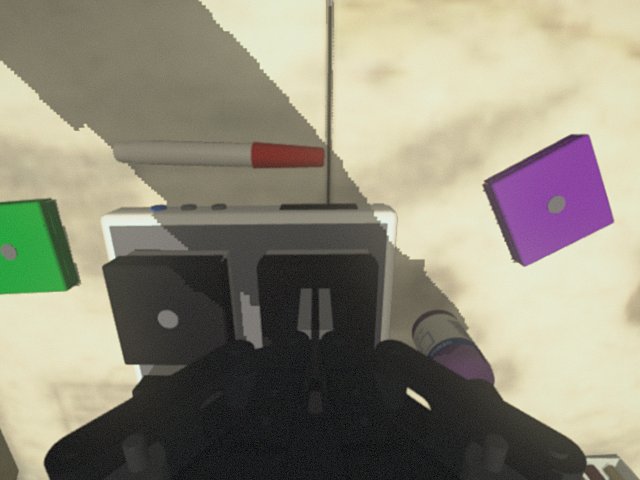

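```bash
python3 -m inch '[0,0,-10,0,0,0,0, 0,0,-18,0,0,0,0, 0,0,-21,0,0,0,0, 0,0,-23,0,0,0,0, 0,0,-23,0,0,0,0]'
```

```text
clock: 2.25
eef_pos: [0.4123, 0.3806, 0.0873]
tool_rot: [0.0, 1.0, -0.0, -0.0]
ft_force: [0.4, -0.2, -0.5]
grip_width: -0.0001
grasp_force: 0.0
```

The wrist view shows the shut fingertips at (316,290), over cover_3's near edge (columns 258–378, edge at row 252) and centred. Next I'll feel downwards in small steps.

```bash
python3 -m inch '[0,0,-2,0,0,0,0, 0,0,-4,0,0,0,0, 0,0,-4,0,0,0,0]'; python3 -m inch '[0,0,-1,0,0,0,0, 0,0,-2,0,0,0,0, 0,0,-2,0,0,0,0]'
```

```text
clock: 2.5
eef_pos: [0.4124, 0.3805, 0.0831]
tool_rot: [0.0, 1.0, -0.0, -0.0]
ft_force: [-0.6, 0.3, -0.2]
grip_width: -0.0
grasp_force: 0.0
clock: 2.75
eef_pos: [0.4126, 0.3807, 0.0821]
tool_rot: [0.0, 1.0, 0.0, 0.0]
ft_force: [-1.4, -1.0, 4.1]
grip_width: -0.0002
grasp_force: 2.2
```

```bash
python3 -m inch '[0,0,-1,0,0,0,0, 0,0,-2,0,0,0,0, 0,0,-2,0,0,0,0]'
```

```text
clock: 3.0
eef_pos: [0.4126, 0.3807, 0.082]
tool_rot: [0.0, 1.0, 0.001, 0.001]
ft_force: [-4.7, -3.4, 15.6]
grip_width: 0.0005
grasp_force: 7.9
```

Cover_3 is rigid: 15.6 N and no sinking, with contact at TCP z = 0.082. Next is cover_4.

```bash
python3 -m inch '[0,0,12,0,0,0,0, 0,0,24,0,0,0,0, 0,-30,24,0,0,0,0, 0,-60,24,0,0,0,0, 0,-87,24,0,0,0,0, 0,-87,24,0,0,0,0, 0,-87,14,0,0,0,0, 0,-87,8,0,0,0,0]'; python3 -m inch '[0,0,-2,0,0,0,0, 0,0,-4,0,0,0,0, 0,0,-5,0,0,0,0, 0,0,-6,0,0,0,0, 0,0,-6,0,0,0,0]';
```

```text
clock: 3.67
eef_pos: [0.4129, 0.2941, 0.0869]
tool_rot: [0.001, 1.0, 0.001, 0.001]
ft_force: [0.1, -0.5, -0.7]
grip_width: 0.0001
grasp_force: 0.0
clock: 4.08
eef_pos: [0.4121, 0.2942, 0.0821]
tool_rot: [-0.0, 1.0, 0.0, -0.0]
ft_force: [-2.9, -1.5, 7.6]
grip_width: -0.0
grasp_force: 3.9
```

```bash
python3 -m inch '[0,0,-1,0,0,0,0, 0,0,-2,0,0,0,0, 0,0,-2,0,0,0,0]'
```

```text
clock: 4.33
eef_pos: [0.4121, 0.2942, 0.082]
tool_rot: [-0.0, 1.0, 0.0, 0.0]
ft_force: [-7.0, -4.4, 20.8]
grip_width: -0.0001
grasp_force: 10.6
```

Cover_4 is rigid too. Next is cover_2, at x +87.

```bash
python3 -m inch '[0,0,12,0,0,0,0, 0,0,24,0,0,0,0, 30,0,24,0,0,0,0, 60,0,24,0,0,0,0, 86,0,24,0,0,0,0, 86,0,24,0,0,0,0, 86,0,14,0,0,0,0, 86,0,9,0,0,0,0]'; python3 -m inch '[0,0,-2,0,0,0,0, 0,0,-4,0,0,0,0, 0,0,-5,0,0,0,0, 0,0,-6,0,0,0,0, 0,0,-6,0,0,0,0]';
```

```text
clock: 5.0
eef_pos: [0.4974, 0.2936, 0.0866]
tool_rot: [0.0, 1.0, -0.0, -0.001]
ft_force: [-0.7, 0.4, -0.1]
grip_width: 0.0
grasp_force: 0.0
clock: 5.42
eef_pos: [0.4981, 0.2937, 0.0824]
tool_rot: [0.0, 1.0, 0.0, 0.0]
ft_force: [0.4, 0.1, 1.2]
grip_width: -0.0001
grasp_force: 0.0
```

```bash
python3 -m inch '[0,0,-1,0,0,0,0, 0,0,-2,0,0,0,0, 0,0,-2,0,0,0,0]'
```

```text
clock: 5.67
eef_pos: [0.4982, 0.2936, 0.0804]
tool_rot: [0.0, 1.0, 0.0, -0.0]
ft_force: [-1.0, -0.1, 2.0]
grip_width: 0.0003
grasp_force: 0.7
```

Cover_2 sinks under 2 N, so it is the loose one. I'll tilt it a bit more and hold.

```bash
python3 -m inch '[0,0,-1,0,0,0,0, 0,0,-2,0,0,0,0, 0,0,-2,0,0,0,0, 0,0,-2,0,0,0,0]'; python3 - <<'E'
from h import *
im=bot.camera("scene");cv2.imwrite("pics/s2.png",cv2.resize(im[180:300,220:380],None,fx=4,fy=4,interpolation=cv2.INTER_CUBIC))
E
```

```text
clock: 6.0
eef_pos: [0.4983, 0.2938, 0.0799]
tool_rot: [0.0, 1.0, 0.0, 0.0]
ft_force: [-3.4, -1.1, 9.9]
grip_width: 0.0
grasp_force: 4.9
```

View pics/s2.png

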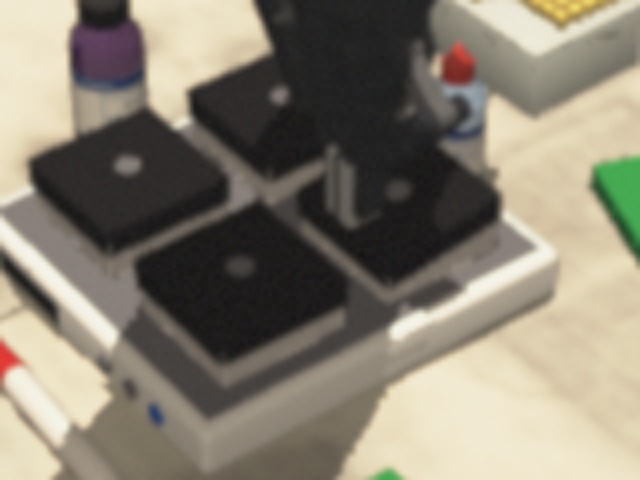

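The picture shows the tips at about (345,205) in the crop, pressing cover_2 near its edge. The cover is tilted against its stop: about 2.2 mm down at the tip's inner edge, 14 mm from the middle, so about 0.15 rad. I'll lift off and check where the dot is before the middle press.

```bash
python3 -m inch '[0,0,4,0,0,0,0, 0,0,10,0,0,0,0, 0,0,25,0,0,0,0, -30,0,55,0,0,0,0, -55,0,75,0,0,0,0, -55,0,75,0,0,0,0,-55,0,75,0,0,0,0]'; python3 - <<'E'
from h import *
from scipy.spatial.transform import Rotation as R
o=bot.get_obs();im=bot.camera("wrist")
cv2.imwrite("pics/w2.png",im)
i=bot.camera_info("wrist");K=np.array(i["intrinsics"]);D=np.array(i["distortion"])
T=np.eye(4);T[:3,:3]=R.from_quat(o["tool_rot"]).as_matrix();T[:3,3]=o["eef_pos"];T=T@np.array(i["hand_eye"])
print(o["eef_pos"])
C=np.linalg.inv(T)
for r in bot.silhouettes("wrist","cover_2"):
    p=cv2.undistortPoints(np.array(r["uv"],float).reshape(1,1,2),K,D).ravel();d=T[:3,:3]@[*p,1]
    print(r["uv"],r["confidence"],(T[:3,3]+d*(.06-T[2,3])/d[2]).round(3))
for x,y in((.523,.294),(.523,.381),(.437,.381),(.436,.293)):
    c=C@[x,y,.06,1];print("predicted dot",x,y,cv2.projectPoints(c[:3].reshape(1,3),np.zeros(3),np.zeros(3),K,D)[0].ravel().round())
E
```

```text
clock: 6.63
eef_pos: [0.4439, 0.2943, 0.1551]
tool_rot: [-0.0, 1.0, 0.001, 0.002]
ft_force: [0.7, -0.6, 0.2]
grip_width: -0.0001
grasp_force: 0.0
[0.443889   0.294258   0.15507322]
[436.4, 230.9] 0.88 [0.429 0.378 0.06 ]
[280.6, 314.7] 0.71 [0.494 0.269 0.06 ]
[603.9, 150.8] 0.68 [0.374 0.482 0.06 ]
[311.6, 235.7] 0.67 [0.432 0.292 0.06 ]
[150.9, 191.1] 0.67 [0.401 0.187 0.06 ]
[431.1, 325.9] 0.66 [0.504 0.383 0.06 ]
[313.7, 409.4] 0.56 [0.586 0.294 0.06 ]
predicted dot 0.523 0.294 [314. 347.]
predicted dot 0.523 0.381 [426. 347.]
predicted dot 0.437 0.381 [440. 242.]
predicted dot 0.436 0.293 [313. 241.]
```

View pics/w2.png

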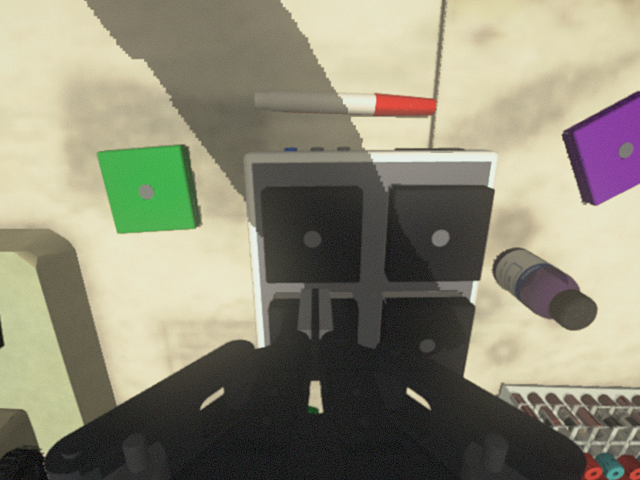

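The dots are at (312,239), (440,238) and (427,346), all within about 3 px of the predictions. That puts the middle of cover_2 at about (0.522, 0.294). Now I'll press it there.

```bash
python3 -m inch '[30,0,-20,0,0,0,0, 60,0,-40,0,0,0,0, 78,0,-50,0,0,0,0, 78,0,-60,0,0,0,0, 78,0,-67,0,0,0,0, 78,0,-69,0,0,0,0, 78,0,-69,0,0,0,0]'; python3 -m inch '[0,0,-2,0,0,0,0, 0,0,-4,0,0,0,0, 0,0,-5,0,0,0,0, 0,0,-6,0,0,0,0, 0,0,-6,0,0,0,0]'
```

```text
clock: 7.32
eef_pos: [0.5202, 0.2932, 0.0832]
tool_rot: [0.0, 1.0, -0.001, -0.001]
ft_force: [-0.8, 0.4, 0.0]
grip_width: 0.0001
grasp_force: 0.0
clock: 7.73
eef_pos: [0.5211, 0.294, 0.0805]
tool_rot: [0.0, 1.0, 0.001, 0.001]
ft_force: [-2.5, -1.5, 7.0]
grip_width: -0.0
grasp_force: 3.5
```

```bash
python3 -m inch '[0,0,-1,0,0,0,0, 0,0,-2,0,0,0,0, 0,0,-3,0,0,0,0, 0,0,-3,0,0,0,0, 0,0,-3,0,0,0,0]'
```

```text
clock: 8.15
eef_pos: [0.5211, 0.294, 0.0781]
tool_rot: [0.0, 1.0, 0.001, 0.001]
ft_force: [-3.2, -2.1, 9.7]
grip_width: -0.0003
grasp_force: 5.1
```

```bash
python3 -m inch '[0,0,-1,0,0,0,0, 0,0,-2,0,0,0,0, 0,0,-3,0,0,0,0, 0,0,-3,0,0,0,0, 0,0,-3,0,0,0,0]'
```

```text
clock: 8.57
eef_pos: [0.5211, 0.294, 0.078]
tool_rot: [0.0, 1.0, 0.001, 0.001]
ft_force: [-9.1, -5.2, 24.8]
grip_width: -0.0004
grasp_force: 12.6
```

It is down 4 mm and rigid. I'll lift, press the edge once more to check it is firm, then retreat.

```bash
python3 -m inch '[0,0,6,0,0,0,0, 0,0,16,0,0,0,0, -12,0,20,0,0,0,0, -24,0,20,0,0,0,0, -24,0,12,0,0,0,0, -24,0,8,0,0,0,0, -24,0,5,0,0,0,0, -24,0,5,0,0,0,0]';  python3 -m inch '[0,0,-1,0,0,0,0, 0,0,-2,0,0,0,0, 0,0,-2,0,0,0,0]'
```

```text
clock: 9.23
eef_pos: [0.4973, 0.2936, 0.0781]
tool_rot: [0.0, 1.0, 0.0, -0.0]
ft_force: [-4.6, -1.5, 11.6]
grip_width: 0.0002
grasp_force: 5.3
clock: 9.48
eef_pos: [0.4973, 0.2936, 0.078]
tool_rot: [0.0, 1.0, 0.0, -0.0]
ft_force: [-8.0, -3.6, 20.9]
grip_width: 0.0002
grasp_force: 10.5
```

It stays firm at the edge, at z = 0.078. Retreating.

```bash
python3 -m inch '[0,0,8,0,0,0,0, 0,0,25,0,0,0,0, 0,0,60,0,0,0,0, -30,0,95,0,0,0,0, -70,0,120,0,0,0,0, -110,0,130,0,0,0,0, -140,0,130,0,0,0,0, -140,0,130,0,0,0,0]'; python3 -m inch '[-40,0,0,0,0,0,0,-60,0,0,0,0,0,0,-60,0,0,0,0,0,0,-60,0,0,0,0,0,0]'; python3 - <<'E'
from h import *
cv2.imwrite("pics/s3.png",bot.camera("scene")[120:420,150:550])
E
```

```text
clock: 10.15
eef_pos: [0.3521, 0.2925, 0.2056]
tool_rot: [-0.001, 1.0, -0.001, -0.002]
ft_force: [0.8, -1.2, -0.0]
grip_width: 0.0
grasp_force: 0.0
clock: 10.48
eef_pos: [0.2973, 0.2938, 0.2051]
tool_rot: [-0.0, 1.0, -0.0, 0.0]
ft_force: [0.4, 0.3, -0.4]
grip_width: -0.0001
grasp_force: 0.0
```

View pics/s3.png

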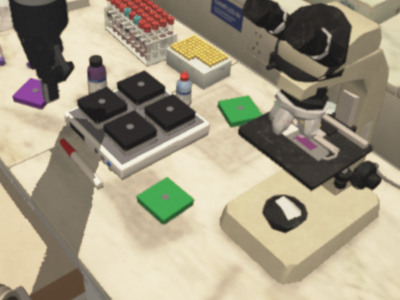

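The picture shows all four covers level in their wells, with cover_2 at (170,110) sitting slightly lower. The bottles and the marker have not moved, and the arm is clear.

```bash
python3 -c "
from workcell import bot
print(bot.job_done())"
```

```text
the job is handed in; nothing more can be done
None
```

I found that cover_2 (far right) was the loose one: it rocked under an edge press, then went 4 mm down under a middle press and stayed firm at the edge; the job is handed in, though no verdict came back.

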